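# Free the wide strap link from its spring bar

## Robot

A 7-joint arm with a two-finger parallel gripper is mounted at the origin on the work surface. World frame = base frame: x ahead of the robot, y to its left, z up, the work surface at z = 0. Lengths are in m, angles in rad, forces in N, time in s.
With the tool pointing down it reaches from about 0.4 to 0.875 m from the base axis. Payload 19.3 kg.
Tool frame: the origin (TCP) lies between the finger pads; the fingertips stand 17 mm ahead of it and the grasp point (between the pads) lies 2 mm behind it (bot.tips_ahead is the z of the fingertips in the tool frame, in m); z points along the fingers, y is the direction in which the jaws open and shut (so a half turn about z gives the same grasp; the last joint's range is limited). The gripper opens to 85 mm and grips with 20 to 120 N. Pads are 22 mm wide; open, the fingers measure 114 mm over their backs; the gripper's body (76 mm by 85 mm) begins 54 mm behind the grasp point. The pads swing forward as they close: fully open they stand 13 mm farther back than shut.
Start: joints at [-1.382, 0.521, -0.036, 1.599, 0.021, 1.021, -0.113], TCP at [0.16, 0.604, 0.248] pointing down, gripper open.
Joint ranges: [-2.91, 2.91], [-0.3, 2.13], [-1.5, 1.42], [0.17, 2.43], [-1.26, 4.41], [0.16, 1.93], [-2.52, 2.52]. Speed limits (rad/s): [1.89, 1.89, 2.39, 2.39, 3.01, 3.01, 3.01].

## Interface

Orientations are given as [roll, pitch, yaw] about the fixed x, y, z axes, in that order (R = Rz(yaw) Ry(pitch) Rx(roll)).
In Python, from workcell import telemetry, cams, job, bot gives the robot as it stands.
- The arm moves only by the tool arm_command, never from a script. Its argument "deltas" is a list of rows, each a list of 7 numbers: the opening, from -1 (shut) to 1 (fully open), so that 0 is half open, then the shift along the tool's x, y, z normalised to -1 to 1, where 1 is 150 mm, then the turn, a rotation vector about the tool's x, y, z normalised to -1 to 1, where 1 is 45 degrees. In form: [[hand, tx, ty, tz, rx, ry, rz], ...]. A call has 1 to 8 rows; each row is the pose to reach, as a shift and turn from the pose commanded when the call began, along the tool's axes at that moment; what a row does not reach only later rows make up. A row lasts 1/8 s, in which the tool goes at most 62.5 mm and 10.7 degrees, less where a joint would pass 70% of its speed; a pose out of reach is approached as far as the arm can. A call with a number of a shift or a turn outside -1 to 1 is refused whole. A call with a gripper value outside its range is refused whole. The fingers move at their own pace and stop on an object; "newtons" is the grip in N (left out, the last holds). Time passes only in rows, so rows that repeat a pose let the fingers close. It gives the time, the measured TCP pose, the force and the opening at its end, in the units of the state.
- telemetry.observe(): the state, without advancing time (a new reading comes with each control period).
- cams.grab_frame(name): name is "scene" or "top"; returns the picture (420x560x3 uint8, blue, green, red); there is no depth.
- cams.get_calibration(name): a dict with "fx", "fy", "cx", "cy" (pixels), "R" (3x3) and "t" (3): a world point X has camera coordinates R X + t. Camera axes: x right, y down, z forward; pixel columns grow to the right and rows downward; lengths in m; the calibration is good to about 2 mm. A picture is of the moment at which its call begins. get_calibration takes no time and is no camera call.
- job.job_done(): hands the job in, once; it reports no verdict.
The state is a dict: "clock": time; "qpos": joint angles; "qd": joint speeds; "joint_efforts": joint torques, N m; "position": TCP position; "tool_rot": TCP orientation; "force": force on the tool from outside, world axes, zero at the start; "moment": the same for the moment, N m; "grip_width": finger opening in m.
Only numpy, scipy, OpenCV 4.12 (cv2) and the standard library are available. Lean on these libraries where they do the work, as an engineer would, in place of code of your own. Each camera call takes 0.05 s, during which the arm holds its last target.

## Task

Two brass bag-strap links hang in the aluminium strap stand, each from its own spring bar. Take the forked tool from its pine rest block, set its prongs astride the bar that holds the wide link and push that bar's collar plate sideways against its spring until the wide link drops onto the rubber pad below; do it with the tool, keeping the gripper's fingers off the stand and links. Leave the narrow link hanging, and put the tool back upright in its rest block as you found it.

Things in the scene. Friction and masses are not known exactly. Their poses are not given: they have to be found in the camera images.
- strap_stand: Fixed aluminium stand, place and yaw vary. Origin: underside centre, z up. mm, own frame: base 160 (x) x 176 (y) x 12. Two rows along y, at x=-42 and +42, each: post y -79..-67; gap with a link y -67..-43, rubber top z 15; post y -43..-33; bare bar y -33..-1; dark collar plate y -1..5, 44 wide, 36 tall; spring; barrel y 49..79, top z 99. Posts 26 wide, top z 94. Bars 8 thick, axis z 82.
- bar_near (a joint): Travel (m) of the spring bar of the row at x=-42 mm: 0 at rest, its collar plate with it; grows as the plate is pushed to the stand's +y, hard stop at 0.042. Takes 2.5 N at first, 0.7 N more per 10 mm. After at most 30 mm the bar's end is out of the link's eye, and the link drops 26 mm. Let go, the bar springs back to 0.
- bar_far (a joint): The same for the equal spring bar of the row at x=+42 mm.
- fork_tool: Loose upright tool, 111 mm, 80-120 g. Origin midway between prong tips, z up. mm: two prongs 6 (x) x 8 (y) at x=-13 and +13 (20 clear between), z 0..45; flange 72 (x) x 52 (y), z 45..51; black handle 24 (x) x 18 (y), z 51..111. Its flange rests on a fixed pine block 96 x 70, 56 tall, prongs hanging in its 48 x 30 opening (long side along tool x within 6 deg at start); place and yaw vary.
- wide_link: Loose brass strap link, 70 mm wide (x, across the bar), 16 thick (y, along the bar), 52 tall, 70-140 g: strap slot below, and on top a 26 mm wide eye with a 14 x 14 mm hole that the bar passes through. Origin: centre of its underside, z up. It hangs in either row, origin at z 41 in the stand's frame; freed, it stands on the rubber pad, z about 15.
- narrow_link: The same sort of brass link but only 30 mm wide, hanging in the other row at the same height; origin likewise. It is to stay hanging on its bar.
There are look-alikes about, which are no part of the job. There is more than one size of the fork_tool; the one meant has the size given above. Leave any red look-alike of the wide_link alone.

How it is judged:
By the outcome, as a careful person would: the job done as asked, in the order asked, and still so for the second after the job is handed in, with the robot touching nothing.
It also fails if it takes over 48 s, if anything falls off the work surface, if the arm or the gripper's body presses on something with over 40 N, if the wrist force passes 120 N, or if a joint passes its speed limit or range.

## Working session

There is one attempt and no reset: what is moved stays moved. The work goes in short steps, Python scripts to look and compute and a tool call to move; the robot and the scene stay as the last step left them, time stands still between calls to the robot, and variables do not carry over. Pictures are saved under pics/ and viewed, and the job is handed in when it is done.

Besides the shell and the picture viewer there is one more tool, called after "Call:" as name(argument=value, ...) on one line, values as JSON. arm_command: Moves the arm, as the interface text tells. Its arguments: {"type":"object","properties":{"deltas":{"type":"array","items":{"type":"array","items":{"type":"number"}}},"newtons":{"type":"number"}},"required":["deltas"]}

```bash
ls; mkdir -p pics; python3 - <<'E'
from workcell import telemetry, cams, job, bot
import cv2
print(telemetry.observe())
for n in("scene","top"):
    cv2.imwrite(f"pics/{n}0.png",cams.grab_frame(n)); c=cams.get_calibration(n); print(n,c)
E
```

```text
pics
{'clock': 0.0, 'qpos': array([-1.38219183,  0.52204279, -0.03632871,  1.60002499,  0.02125032,
        1.02113233, -0.11277719]), 'qd': array([-0.00155461,  0.00113331, -0.00076438, -0.00140666, -0.00055788,
       -0.00039145, -0.00032337]), 'joint_efforts': array([ 4.02791047e-04, -9.27094102e+01,  1.97985403e+00, -3.69938099e+01,
        1.79000222e-02,  8.08559242e-03, -2.46337623e-05]), 'position': array([0.15991477, 0.60384286, 0.24770172]), 'tool_rot': array([-3.14037829e+00,  1.31312153e-04,  2.88282884e+00]), 'force': array([-0.03381001,  0.21606773,  0.32502675]), 'moment': array([ 0.01795979,  0.00752388, -0.03809088]), 'grip_width': 0.08535842962064225}
scene {'fx': 432.29467562425714, 'fy': 432.29467562425714, 'cx': 283.5805978467531, 'cy': 207.613056496178, 'R': array([[-0.23440134,  0.97196176,  0.01861044],
       [ 0.71953582,  0.18633485, -0.66898993],
       [-0.6537004 , -0.14342126, -0.74303844]]), 't': array([ 0.0779512 , -0.33273668,  1.09124683])}
top {'fx': 406.71035363319004, 'fy': 406.71035363319004, 'cx': 280.50528153672565, 'cy': 208.35576289731148, 'R': array([[-0.01878253, -0.99952386, -0.02448003],
       [-0.98518661,  0.0226762 , -0.1699798 ],
       [ 0.17045398,  0.02092475, -0.98514344]]), 't': array([0.07161328, 0.52275417, 0.63985524])}
```

View pics/scene0.png

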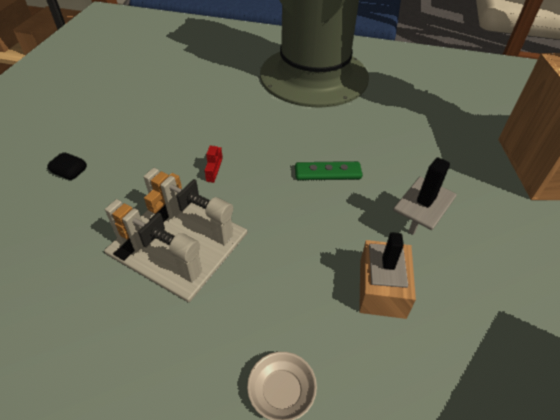

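View pics/top0.png

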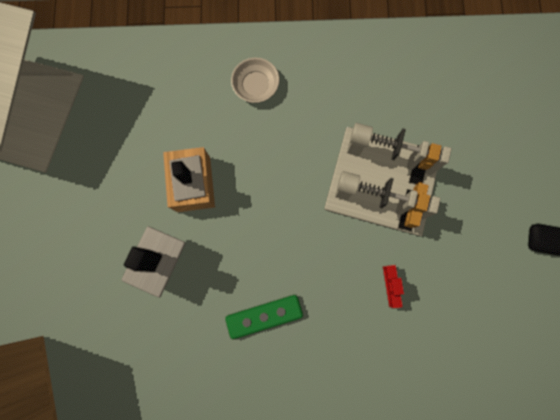

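```bash
cat > h.py <<'E'
import numpy as np, cv2
from workcell import telemetry, cams, job, bot
def ray(n,u,v,z):
    c=cams.get_calibration(n); R=np.array(c['R']);t=np.array(c['t'])
    d=R.T@np.array([(u-c['cx'])/c['fx'],(v-c['cy'])/c['fy'],1]); o=-R.T@t
    return o+d*(z-o[2])/d[2]
def proj(n,X):
    c=cams.get_calibration(n); p=np.array(c['R'])@np.asarray(X,float)+np.array(c['t'])
    return np.array([c['fx']*p[0]/p[2]+c['cx'],c['fy']*p[1]/p[2]+c['cy']])
def crop(src,dst,x,y,w,h,s):
    im=cv2.imread(src)[y:y+h,x:x+w]; cv2.imwrite(dst,cv2.resize(im,None,fx=s,fy=s,interpolation=cv2.INTER_CUBIC))
E
python3 - <<'E'
from h import *
crop('pics/top0.png','pics/c1.png',315,110,150,130,5)
crop('pics/top0.png','pics/c2.png',110,130,150,180,3)
crop('pics/scene0.png','pics/c3.png',90,140,170,160,4)
crop('pics/scene0.png','pics/c4.png',330,140,150,190,3)
E
```

```text
(no output)
```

View pics/c1.png

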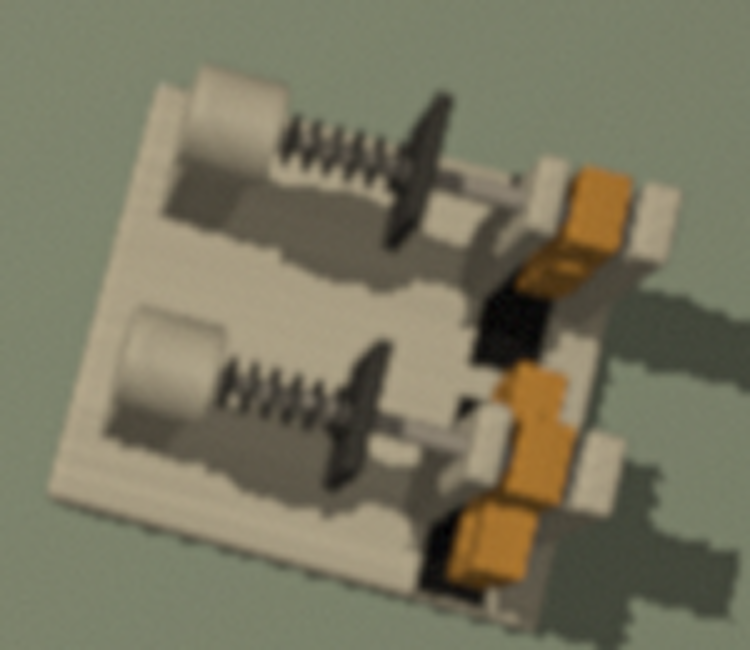

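View pics/c2.png

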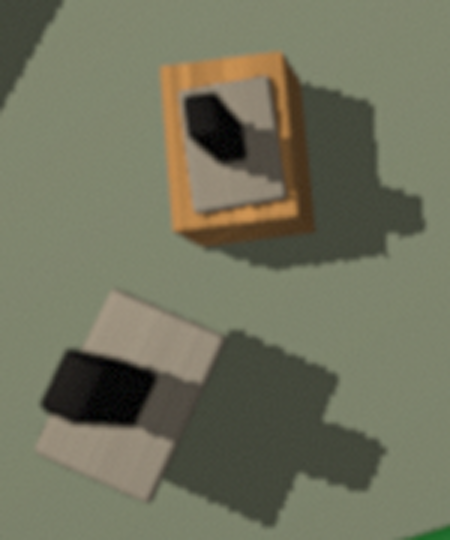

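View pics/c3.png

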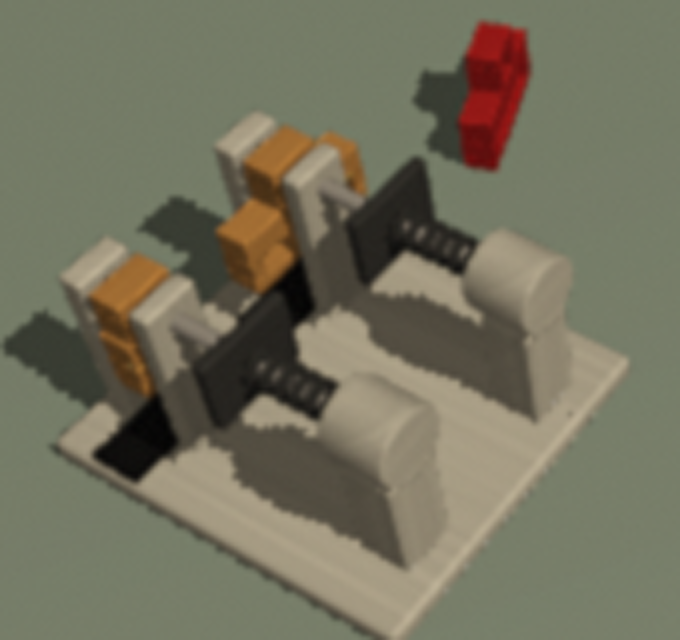

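View pics/c4.png

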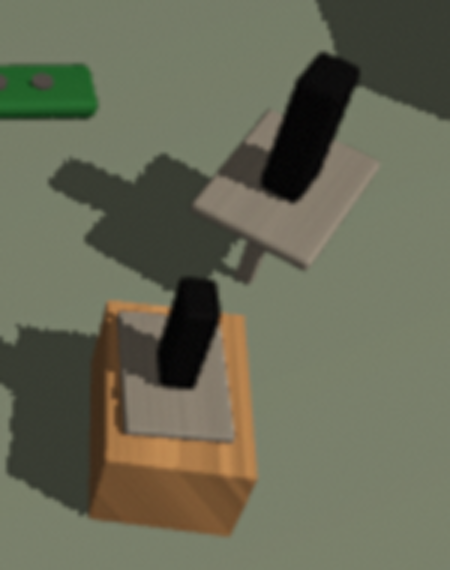

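```bash
python3 - <<'E'
from h import *
np.set_printoptions(precision=4,suppress=True)
def T(pts,n,off,s,z): return np.array([ray(n,off[0]+(p[0]+.5)/s-.5,off[1]+(p[1]+.5)/s-.5,z)[:2] for p in pts])
b=T([(160,85),(50,490),(535,628)],'top',(315,110),5,.012); print('base top',b,np.linalg.norm(b[0]-b[1]),np.linalg.norm(b[2]-b[1]))
b=T([(628,360),(398,632),(55,445)],'scene',(90,140),4,.012); print('base scene',b,np.linalg.norm(b[0]-b[1]),np.linalg.norm(b[2]-b[1]))
f=T([(180,93),(268,78),(287,195),(200,213)],'top',(110,130),3,.062);print('fl',f,f.mean(0),np.linalg.norm(np.diff(f,axis=0),axis=1))
f=T([(118,311),(217,318),(233,438),(127,433)],'scene',(330,140),3,.062);print('fl sc',f,f.mean(0),np.linalg.norm(np.diff(f,axis=0),axis=1))
f=T([(161,66),(284,52),(298,216),(175,233)],'top',(110,130),3,.056);print('blk',f,f.mean(0),np.linalg.norm(np.diff(f,axis=0),axis=1))
f=T([(107,301),(243,316),(256,478),(105,463)],'scene',(330,140),3,.056);print('blk sc',f,f.mean(0),np.linalg.norm(np.diff(f,axis=0),axis=1))
f=T([(115,290),(222,338),(150,501),(37,449)],'top',(110,130),3,.06);print('other',f,np.linalg.norm(np.diff(f,axis=0),axis=1))
# handle top
f=T([(184,97),(211,93),(220,125),(195,130)],'top',(110,130),3,.122);print('hd',f,f.mean(0))
f=T([(181,280),(216,281),(219,310),(185,318)],'scene',(330,140),3,.122);print('hd sc',f,f.mean(0))
# collar tops z=.1
for nm,p in(('far',[(440,93),(453,96)]),('near',[(378,342),(391,345)])): print(nm,T(p,'top',(315,110),5,.1))
E
```

```text
base top [[ 0.6786 -0.0621]
 [ 0.5295 -0.0165]
 [ 0.4771 -0.1825]] 0.1559027391334524 0.17410368390832895
base scene [[ 0.5303 -0.0175]
 [ 0.6775 -0.0628]
 [ 0.6308 -0.2298]] 0.1539929073971205 0.17333656367451108
fl [[0.6074 0.2462]
 [0.6149 0.1965]
 [0.5473 0.1848]
 [0.5382 0.2331]] [0.5769 0.2151] [0.0503 0.0686 0.0491]
fl sc [[0.548  0.185 ]
 [0.5399 0.2344]
 [0.6098 0.2457]
 [0.6194 0.1968]] [0.5793 0.2155] [0.0501 0.0708 0.0499]
blk [[0.6255 0.2593]
 [0.6319 0.1889]
 [0.5364 0.1798]
 [0.5284 0.2485]] [0.5806 0.2191] [0.0708 0.0959 0.0692]
blk sc [[0.5381 0.1793]
 [0.5304 0.2485]
 [0.625  0.2584]
 [0.6344 0.189 ]] [0.582  0.2188] [0.0696 0.0952 0.07  ]
other [[0.4966 0.2796]
 [0.4689 0.2198]
 [0.3826 0.2566]
 [0.4111 0.3188]] [0.0659 0.0938 0.0684]
hd [[0.587  0.2258]
 [0.5888 0.212 ]
 [0.5718 0.207 ]
 [0.5694 0.2197]] [0.5792 0.2161]
hd sc [[0.5711 0.2066]
 [0.5677 0.2223]
 [0.5844 0.2246]
 [0.5928 0.2099]] [0.579  0.2159]
far [[ 0.6397 -0.1373]
 [ 0.6386 -0.1413]]
near [[ 0.5588 -0.1124]
 [ 0.5578 -0.1164]]
```

```bash
cat >> h.py <<'E'
from scipy.spatial.transform import Rotation as Rn
def delta(pos,yaw_deg,opening=None,base=None):
    s=telemetry.observe(); R0=Rn.from_euler('xyz',s['tool_rot']) ; p0=s['position']
    if base is not None: p0=np.array(base[0]);R0=Rn.from_euler('xyz',[np.pi,0,np.radians(base[1])])
    R1=Rn.from_euler('xyz',[np.pi,0,np.radians(yaw_deg)])
    d=R0.inv().apply(np.array(pos)-p0); r=(R0.inv()*R1).as_rotvec()
    print(np.round(d/.15,3),np.round(r/(np.pi/4),3),'mm',np.round(d*1000,1),'deg',np.round(np.degrees(r),2))
E
python3 - <<'E'
from h import *
for z in(0,.1,.3):
  print(z,[ray('top',*p,z).round(2) for p in((30,5),(0,140),(45,340),(80,70),(5,350))],[ray('scene',*p,z).round(2) for p in((535,65),(503,140),(545,195))])
for p in([.16,.604,.25],[.16,.604,.4]): print(proj('scene',p),proj('top',p))
import json
delta([.16+.14,.604-.13,.25],165.2)
E
```

```text
0 [array([0.96, 0.56, 0.  ]), array([0.68, 0.59, 0.  ]), array([0.31, 0.47, 0.  ]), array([0.81, 0.44, 0.  ]), array([0.3 , 0.54, 0.  ])] [array([-0.21,  0.56,  0.  ]), array([0.15, 0.44, 0.  ]), array([0.3, 0.5, 0. ])]
0.1 [array([0.88, 0.48, 0.1 ]), array([0.64, 0.51, 0.1 ]), array([0.32, 0.41, 0.1 ]), array([0.76, 0.39, 0.1 ]), array([0.31, 0.47, 0.1 ])] [array([-0.01,  0.49,  0.1 ]), array([0.29, 0.39, 0.1 ]), array([0.41, 0.44, 0.1 ])]
0.3 [array([0.73, 0.34, 0.3 ]), array([0.56, 0.36, 0.3 ]), array([0.35, 0.3 , 0.3 ]), array([0.64, 0.28, 0.3 ]), array([0.34, 0.34, 0.3 ])] [array([0.4 , 0.34, 0.3 ]), array([0.57, 0.29, 0.3 ]), array([0.64, 0.32, 0.3 ])]
[666.18358628  42.8023896 ] [-227.29497757  523.91126724]
[738.926032   -59.63273042] [-495.16138534  650.82441096]
[-1.124 -0.598 -0.014] [-0.001  0.    -0.001] mm [-168.6  -89.7   -2.1] deg [-0.06  0.   -0.03]
```

```bash
python3 - <<'E'
from h import *
for h in(0,.05,.1,.15,.2,.25): print(h,proj('scene',[.15,.44,h]).round(),proj('scene',[.3,.49,h]).round(),proj('top',[.3,.48,h]).round(),proj('top',[.7,.58,h]).round())
E
```

```text
0 [502. 141.] [537. 194.] [ 40. 346.] [  6. 127.]
0.05 [512. 122.] [550. 175.] [ 22. 352.] [-14. 117.]
0.1 [522. 102.] [563. 154.] [ -0. 358.] [-36. 105.]
0.15 [533.  79.] [578. 131.] [-26. 365.] [-62.  91.]
0.2 [546.  55.] [595. 106.] [-57. 373.] [-92.  75.]
0.25 [560.  28.] [614.  77.] [-95. 383.] [-128.   56.]
```

Call:
arm_command(deltas=[[1,-0.84,-0.447,0,0,0,0],[1,-0.84,-0.447,0,0,0,0],[1,-0.84,-0.447,0,0,0,0]])

```text
clock: 0.48
position: [0.2677, 0.5043, 0.2483]
tool_rot: [-3.141, 0.001, 2.878]
force: [-0.6, -0.4, 0.2]
grip_width: 0.0856
```

Call:
arm_command(deltas=[[1,-0.84,-0.447,0,0,0,0],[1,-0.84,-0.447,0,0,0,0],[1,-0.84,-0.447,0,0,0,0]])

```text
clock: 0.85
position: [0.3718, 0.4074, 0.2483]
tool_rot: [-3.141, 0.001, 2.879]
force: [-0.0, 0.9, 0.1]
grip_width: 0.0854
```

Call:
arm_command(deltas=[[1,-0.84,-0.447,0,0,0,0],[1,-0.84,-0.447,0,0,0,0],[1,-0.84,-0.447,0,0,0,0]])

```text
clock: 1.23
position: [0.476, 0.3106, 0.2481]
tool_rot: [-3.141, 0.001, 2.879]
force: [0.8, 0.7, 0.1]
grip_width: 0.0855
```

Call:
arm_command(deltas=[[1,-0.8,-0.44,0,0,0,0],[1,-0.8,-0.44,0.1,0,0,-0.2],[1,-0.8,-0.44,0.2,0,0,-0.4],[1,-0.8,-0.44,0.35,0,0,-0.544],[1,-0.8,-0.44,0.35,0,0,-0.544]])

```text
clock: 1.85
position: [0.5719, 0.2193, 0.1943]
tool_rot: [3.142, -0.003, -2.973]
force: [0.7, -0.1, -0.2]
grip_width: 0.0856
```

```bash
python3 - <<'E'
from h import *
s=telemetry.observe();print(s['clock'],s['position'],np.degrees(s['tool_rot']),s['qpos'],s['force'],s['qd'])
cv2.imwrite('pics/s1.png',cams.grab_frame('scene'))
cv2.imwrite('pics/t1.png',cams.grab_frame('top'))
delta([.579,.2158,.089],189.7)
E
```

```text
1.85 [0.57187708 0.21927432 0.19430049] [ 1.79996475e+02 -1.78635887e-01 -1.70328808e+02] [-0.44089091  0.56213058 -0.03137083  1.68343902  0.02010818  0.8993055
  1.25959398] [ 0.73968885 -0.10179101 -0.19417499] [-0.01546283 -0.03527152  0.02207725 -0.02748988 -0.01036753  0.02483226
 -0.05903324]
[-0.037 -0.032  0.715] [ 0.001 -0.    -0.003] mm [ -5.5  -4.8 107.3] deg [ 0.03 -0.   -0.15]
```

View pics/t1.png

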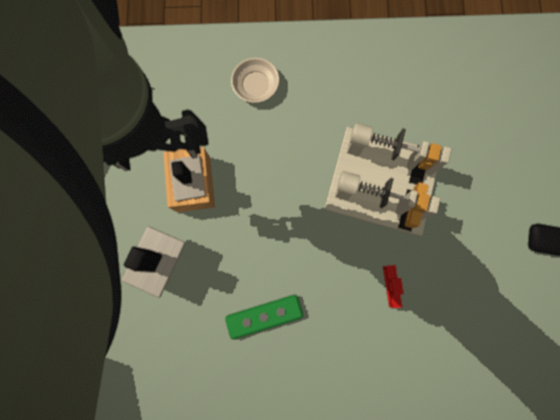

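Call:
arm_command(deltas=[[1,-0.046,-0.02,0,0,0,0],[1,-0.046,-0.02,0.1,0,0,0],[1,-0.046,-0.02,0.2,0,0,0],[1,-0.046,-0.02,0.2,0,0,0]])

```text
clock: 2.45
position: [0.5794, 0.2164, 0.1641]
tool_rot: [-3.141, -0.003, -2.973]
force: [-0.1, -0.2, 0.2]
grip_width: 0.085
```

```bash
python3 - <<'E'
from h import *
cv2.imwrite('pics/s2.png',cams.grab_frame('scene'))
crop('pics/s2.png','pics/s2c.png',310,100,170,230,3)
delta([.579,.2158,.089],189.7)
E
```

```text
[ 0.006 -0.004  0.506] [-0.    -0.002 -0.001] mm [ 0.9 -0.6 76. ] deg [-0.02 -0.08 -0.06]
```

View pics/s2c.png

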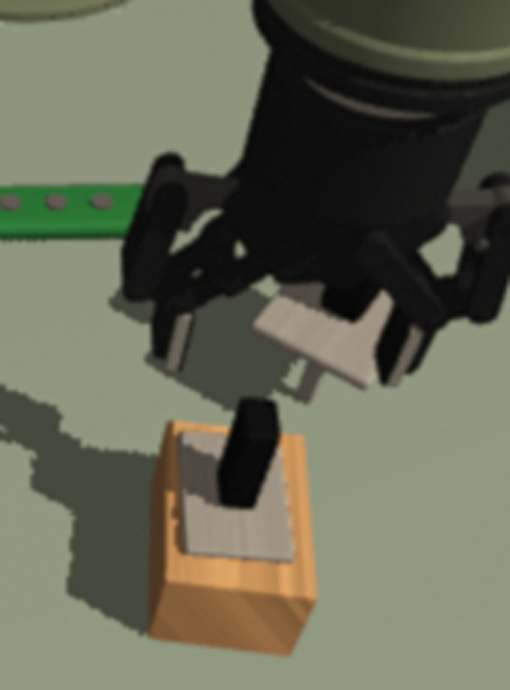

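Call:
arm_command(deltas=[[1,0,-0.004,0.15,0,0,0],[1,0,-0.004,0.3,0,0,0],[1,0,-0.004,0.4,0,0,0],[1,0,-0.004,0.5,0,0,0],[1,0,-0.004,0.5,0,0,0]])

```text
clock: 3.12
position: [0.58, 0.2159, 0.09]
tool_rot: [-3.141, -0.001, -2.973]
force: [0.2, 0.2, 0.6]
grip_width: 0.0855
```

```bash
python3 - <<'E'
from h import *
s=telemetry.observe();print(s['position'],s['force'])
cv2.imwrite('pics/s3.png',cams.grab_frame('scene'))
crop('pics/s3.png','pics/s3c.png',310,130,170,200,3)
E
```

```text
[0.58004647 0.21592859 0.09002534] [0.15752392 0.19240438 0.58147353]
```

View pics/s3c.png

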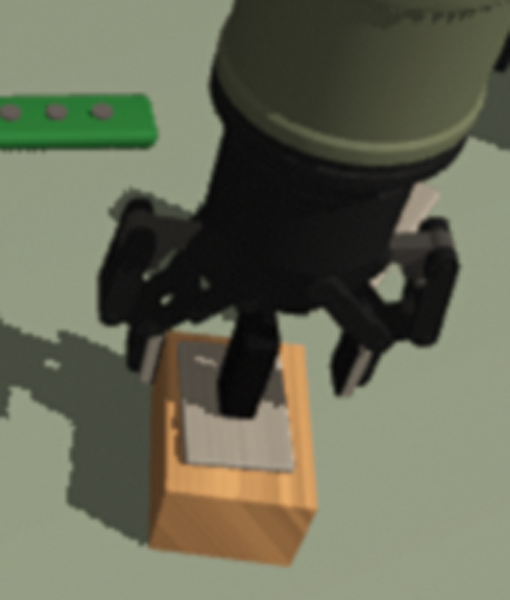

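Fingers bracket the handle, clear of the flange. Close with 60 N.

Call:
arm_command(deltas=[[-1,0,0,0,0,0,0],[-1,0,0,0,0,0,0],[-1,0,0,0,0,0,0],[-1,0,0,0,0,0,0],[-1,0,0,0,0,0,0],[-1,0,0,0,0,0,0],[-1,0,0,0,0,0,0],[-1,0,0,0,0,0,0]], newtons=70)

```text
clock: 4.18
position: [0.5806, 0.2162, 0.0911]
tool_rot: [3.141, 0.001, -2.973]
force: [-0.3, 0.0, 5.5]
grip_width: 0.0171
```

```bash
python3 - <<'E'
from h import *
s=telemetry.observe();print(s['position'],np.degrees(s['tool_rot']),s['force'],s['moment'],s['grip_width'])
cv2.imwrite('pics/s4.png',cams.grab_frame('scene'))
crop('pics/s4.png','pics/s4c.png',310,130,170,200,3)
E
```

```text
[0.58061508 0.21616017 0.09114988] [ 1.79992968e+02  3.08273320e-02 -1.70352327e+02] [-0.32653177  0.02066923  5.53847634] [-0.06053819  0.15906731 -0.01306222] 0.017095780093209972
```

View pics/s4c.png

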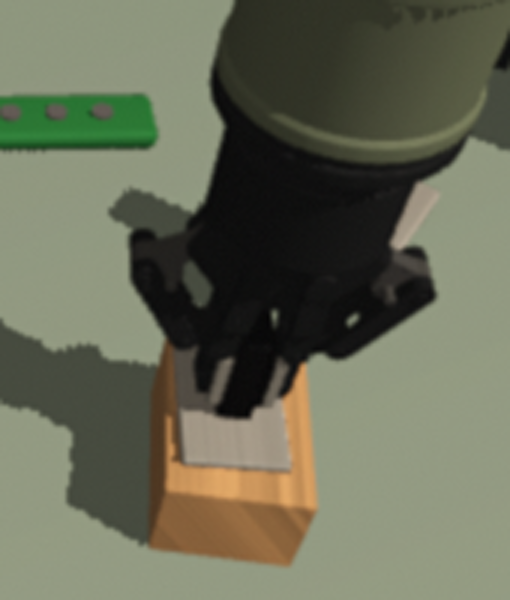

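Call:
arm_command(deltas=[[-1,0,0,-0.2,0,0,0],[-1,0,0,-0.4,0,0,0],[-1,0,0,-0.65,0,0,0],[-1,0,0,-0.9,0,0,0],[-1,0,0,-0.9,0,0,0]])

```text
clock: 4.85
position: [0.5815, 0.2164, 0.2284]
tool_rot: [3.141, 0.004, -2.973]
force: [0.8, 0.6, -2.1]
grip_width: 0.017
```

```bash
python3 - <<'E'
from h import *
s=telemetry.observe();print(s['position'],np.degrees(s['tool_rot']),s['force'],s['moment'],s['grip_width'])
for n in('scene','top'): cv2.imwrite(f'pics/{n}5.png',cams.grab_frame(n))
crop('pics/scene5.png','pics/s5c.png',310,80,190,250,3)
# refine stand: subpixel pictures of posts, top camera
crop('pics/top0.png','pics/c5.png',385,130,75,105,8)
crop('pics/scene0.png','pics/c6.png',140,155,100,90,8)
E
```

```text
[0.58145464 0.21644074 0.22844863] [ 179.93740769    0.2384261  -170.36095707] [ 0.76282785  0.6421327  -2.07873984] [0.02060398 0.05490881 0.00650309] 0.017013022182082827
```

View pics/s5c.png

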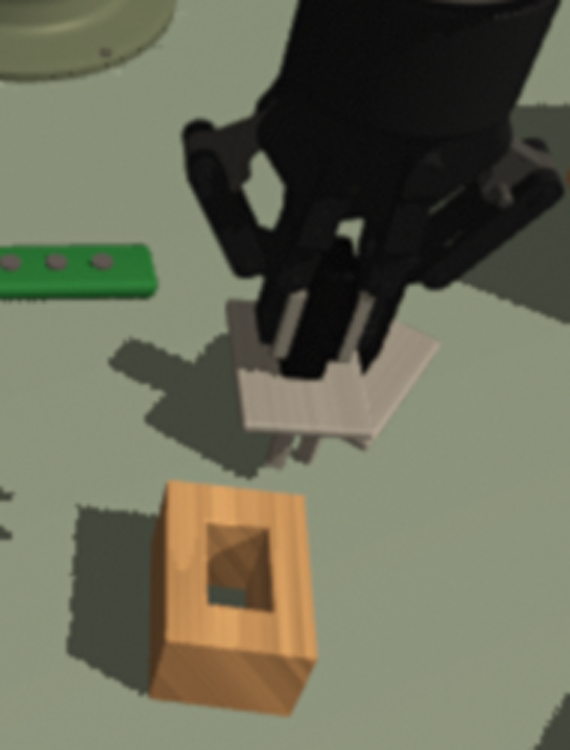

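View pics/c5.png

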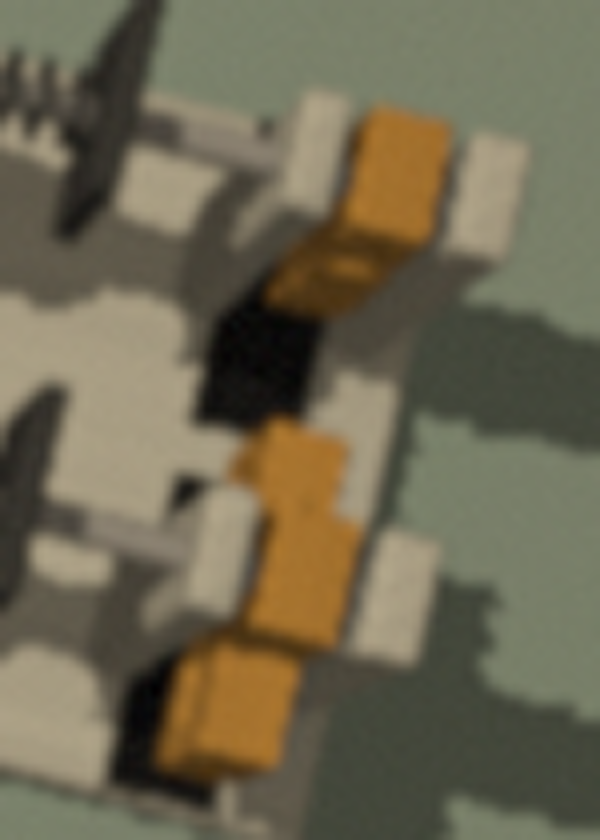

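View pics/c6.png

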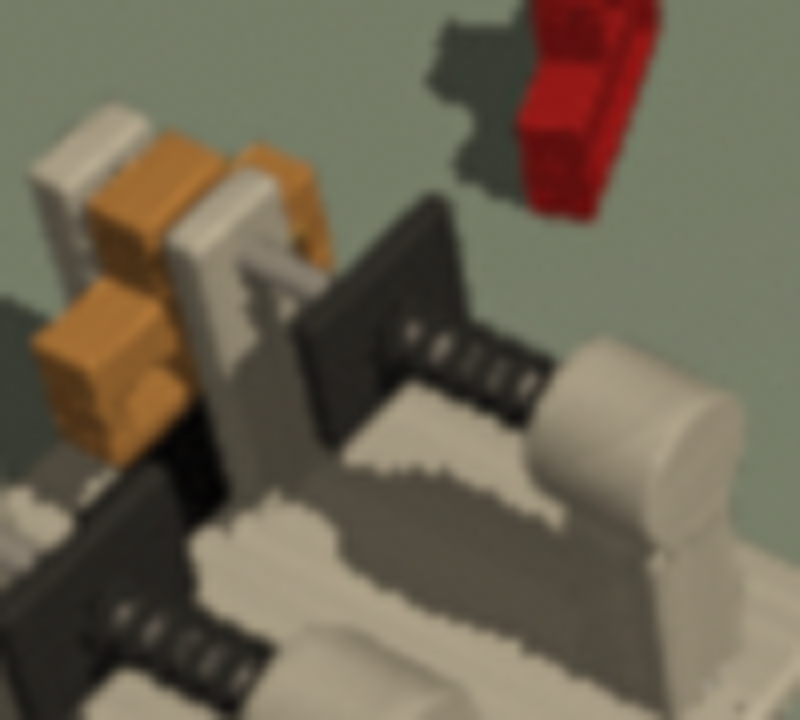

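```bash
python3 - <<'E'
from h import *
np.set_printoptions(precision=4,suppress=True)
def T(pts,n,off,s,z): return np.array([ray(n,off[0]+(p[0]+.5)/s-.5,off[1]+(p[1]+.5)/s-.5,z)[:2] for p in pts])
M=[];S=[]
def add(nm,w,s):
    w=np.array(w); print(nm,w.round(4)); M.append(w); S.append(s)
add('near outer top',T([(378,530),(442,545),(415,667),(352,650)],'top',(385,130),8,.094).mean(0),(-.042,-.073))
add('far outer top',T([(470,130),(528,142),(500,265),(443,250)],'top',(385,130),8,.094).mean(0),(.042,-.073))
add('near inner sc',T([(258,168),(282,188),(190,255),(167,238)],'scene',(140,155),8,.094).mean(0),(-.042,-.038))
add('near outer sc',T([(118,103),(152,125),(65,188),(30,172)],'scene',(140,155),8,.094).mean(0),(-.042,-.073))
# collar top mid, z=.1 : scene back edge top (430,192)-(300,330); 
add('near plate sc',T([(430,193),(448,203),(318,325),(300,322)],'scene',(140,155),8,.1).mean(0),(-.042,.002))
add('near plate top cor',T([(384,343)],'top',(315,110),5,.1)[0],(-.020,.002))
add('far plate top cor',T([(446,94)],'top',(315,110),5,.1)[0],(.064,.002))
for w,s in(((.678,-.0625),(.08,.088)),((.530,-.017),(-.08,.088)),((.4771,-.1825),(-.08,-.088)),((.6308,-.2298),(.08,-.088))): add('base',w,s)
M=np.array(M);S=np.array(S);W=M-M.mean(0);Q=S-S.mean(0)
a=np.arctan2((Q[:,0]*W[:,1]-Q[:,1]*W[:,0]).sum(),(Q*W).sum());R=np.array([[np.cos(a),-np.sin(a)],[np.sin(a),np.cos(a)]])
c=M.mean(0)-R@S.mean(0);print(np.degrees(a),c);print('res mm',(M-(S@R.T+c))*1000)
for y in(-.017,0.031): print(y,R@[-.042,y]+c)
E
```

```text
near outer top [ 0.5167 -0.1791]
far outer top [ 0.597  -0.2031]
near inner sc [ 0.5283 -0.1469]
near outer sc [ 0.5175 -0.1809]
near plate sc [ 0.5387 -0.1095]
near plate top cor [ 0.5585 -0.1143]
far plate top cor [ 0.6393 -0.1392]
base [ 0.678  -0.0625]
base [ 0.53  -0.017]
base [ 0.4771 -0.1825]
base [ 0.6308 -0.2298]
-16.876641935484635 [ 0.5785 -0.1226]
res mm [[-0.4119  1.1599]
 [-0.5046  1.5075]
 [ 1.088  -0.1734]
 [ 0.4379 -0.6453]
 [-0.1602 -1.0256]
 [-1.4668  0.5764]
 [-0.9591  0.0754]
 [-2.5828 -0.9038]
 [ 2.5263 -1.8537]
 [ 0.7212  1.0663]
 [ 1.3121  0.2163]]
-0.017 [ 0.5334 -0.1267]
0.031 [ 0.5473 -0.0807]
```

Call:
arm_command(deltas=[[-1,0.05,-0.18,0,0,0,0],[-1,0.12,-0.4,0,0,0,0],[-1,0.19,-0.62,0,0,0,0],[-1,0.25,-0.84,0,0,0,0]])

```text
clock: 5.45
position: [0.5637, 0.0844, 0.2244]
tool_rot: [-3.141, -0.002, -2.973]
force: [0.6, -0.4, -0.7]
grip_width: 0.0167
```

Call:
arm_command(deltas=[[-1,0.07,-0.21,0,0,0,0.1],[-1,0.14,-0.44,0,0,0,0.25],[-1,0.2,-0.64,0,0,0,0.4],[-1,0.25,-0.84,0,0,0,0.5],[-1,0.25,-0.84,0,0,0,0.592],[-1,0.25,-0.84,0,0,0,0.592]])

```text
clock: 6.2
position: [0.5486, -0.0455, 0.2255]
tool_rot: [-3.141, -0.0, 2.844]
force: [-0.8, 1.2, -1.2]
grip_width: 0.0171
```

```bash
python3 - <<'E'
from h import *
s=telemetry.observe();print(s['clock'],s['position'],np.degrees(s['tool_rot']),s['qpos'])
delta([.535,-.1272,.21],163.1)
E
```

```text
6.2 [ 0.54860235 -0.04548519  0.22546573] [-1.79985696e+02 -2.50732313e-02  1.62937938e+02] [-0.11462554  0.43326999  0.12082741  1.8278024  -0.06530393  0.8848408
  1.30956277]
[-0.073 -0.547  0.103] [-0.    -0.001 -0.004] mm [-11.  -82.1  15.5] deg [-0.01 -0.03 -0.16]
```

Call:
arm_command(deltas=[[-1,-0.02,-0.2,0,0,0,0],[-1,-0.05,-0.4,0,0,0,0],[-1,-0.075,-0.55,0.05,0,0,0],[-1,-0.075,-0.55,0.1,0,0,0],[-1,-0.075,-0.55,0.1,0,0,0],[-1,-0.075,-0.55,0.1,0,0,0]])

```text
clock: 6.95
position: [0.5356, -0.1262, 0.2109]
tool_rot: [3.141, -0.0, 2.847]
force: [0.2, 0.4, -0.7]
grip_width: 0.017
```

```bash
python3 - <<'E'
from h import *
s=telemetry.observe();print(s['clock'],s['position'],np.degrees(s['tool_rot']),s['force'])
delta([.535,-.1272,.14],163.1)
for n in('scene','top'): cv2.imwrite(f'pics/{n}6.png',cams.grab_frame(n))
crop('pics/scene6.png','pics/s6c.png',80,70,190,190,4)
crop('pics/top6.png','pics/t6c.png',310,90,190,170,4)
E
```

```text
6.95 [ 0.53562929 -0.12622773  0.21087446] [ 1.79983654e+02 -2.90906518e-03  1.63103895e+02] [ 0.18185801  0.39504061 -0.74069501]
[ 0.002 -0.008  0.472] [ 0. -0.  0.] mm [ 0.3 -1.1 70.9] deg [ 0.02 -0.    0.  ]
```

View pics/s6c.png

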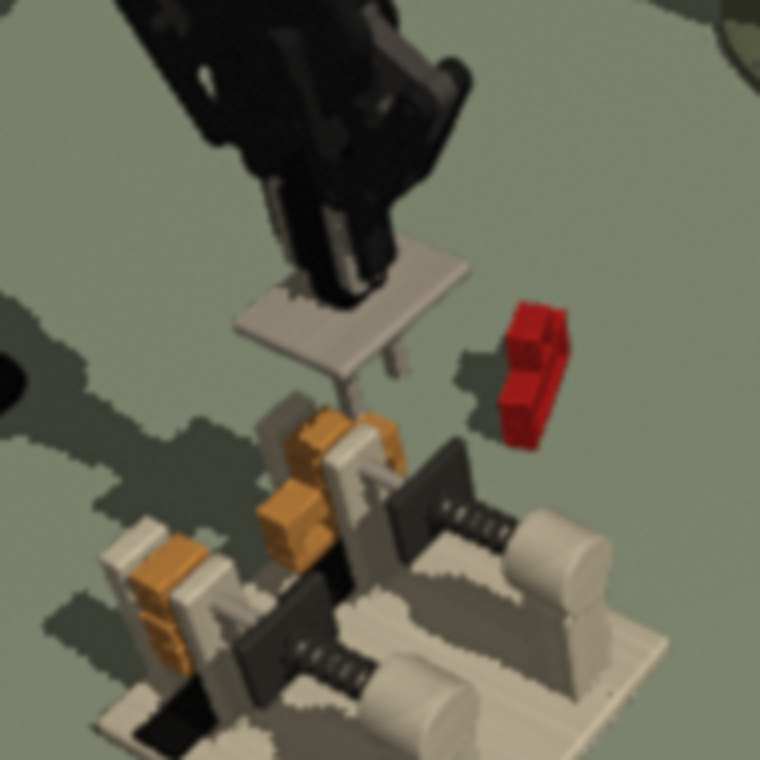

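View pics/t6c.png

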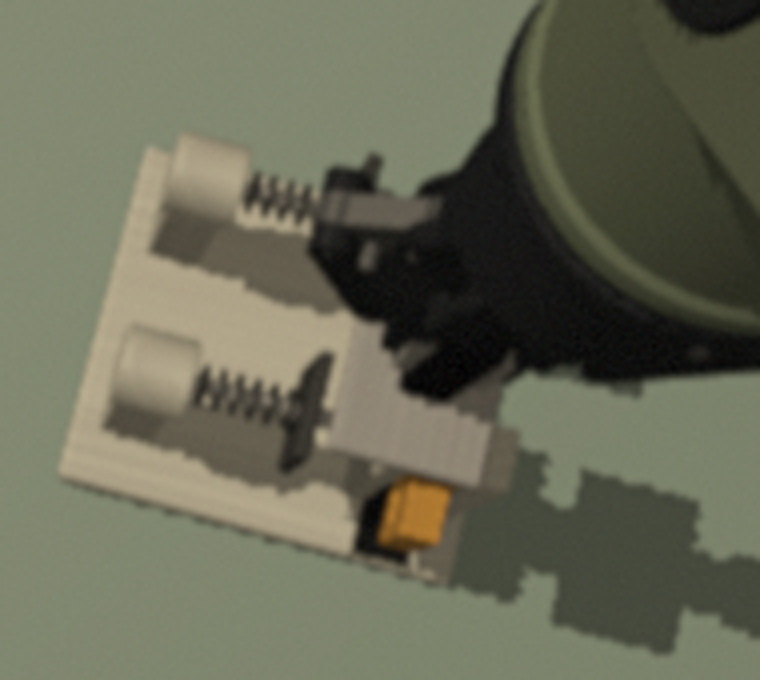

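```bash
python3 - <<'E'
from h import *
np.set_printoptions(precision=4,suppress=True)
def T(pts,n,off,s,z): return np.array([ray(n,off[0]+(p[0]+.5)/s-.5,off[1]+(p[1]+.5)/s-.5,z)[:2] for p in pts])
f=T([(233,320),(343,370),(470,267)],'scene',(80,70),4,.182);print(f,np.linalg.norm(np.diff(f,axis=0),axis=1),(f[0]+f[2])/2)
a=f[2]-f[1];print(np.degrees(np.arctan2(a[1],a[0])))
f=T([(400,373)],'scene',(80,70),4,.131);print('rear prong tip',f)
f=T([(350,320),(325,447),(478,487)],'top',(310,90),4,.179);print('top',f,np.linalg.norm(np.diff(f,axis=0),axis=1),(f[0]+f[2])/2)
E
```

```text
[[ 0.5591 -0.1617]
 [ 0.5737 -0.1134]
 [ 0.5097 -0.0916]] [0.0505 0.0675] [ 0.5344 -0.1266]
161.20798257159032
rear prong tip [[ 0.5196 -0.1237]]
top [[ 0.551  -0.1024]
 [ 0.5072 -0.0911]
 [ 0.4924 -0.1411]] [0.0453 0.0521] [ 0.5217 -0.1217]
```

Call:
arm_command(deltas=[[-1,0.005,-0.004,0.1,0,0,0],[-1,0.005,-0.004,0.2,0,0,0],[-1,0.005,-0.004,0.25,0,0,0],[-1,0.005,-0.004,0.25,0,0,0]])

```text
clock: 7.55
position: [0.5341, -0.1275, 0.1725]
tool_rot: [-3.141, -0.001, 2.845]
force: [0.6, -0.8, -1.3]
grip_width: 0.0171
```

Call:
arm_command(deltas=[[-1,0,0,0.07,0,0,0],[-1,0,0,0.14,0,0,0],[-1,0,0,0.22,0,0,0],[-1,0,0,0.22,0,0,0]])

```text
clock: 8.05
position: [0.534, -0.1274, 0.1392]
tool_rot: [-3.141, -0.002, 2.845]
force: [-0.3, 0.3, -1.4]
grip_width: 0.0169
```

```bash
python3 - <<'E'
from h import *
s=telemetry.observe();print(s['clock'],s['position'],np.degrees(s['tool_rot']),s['force'],s['moment'])
for n in('scene','top'): cv2.imwrite(f'pics/{n}7.png',cams.grab_frame(n))
crop('pics/scene7.png','pics/s7c.png',80,90,190,190,4)
crop('pics/top7.png','pics/t7c.png',310,90,190,170,4)
E
```

```text
8.05 [ 0.53395623 -0.12741198  0.13924201] [-1.79981733e+02 -9.42977973e-02  1.63008909e+02] [-0.30048939  0.33525306 -1.41127733] [ 0.02671589 -0.05985182  0.05155171]
```

View pics/s7c.png

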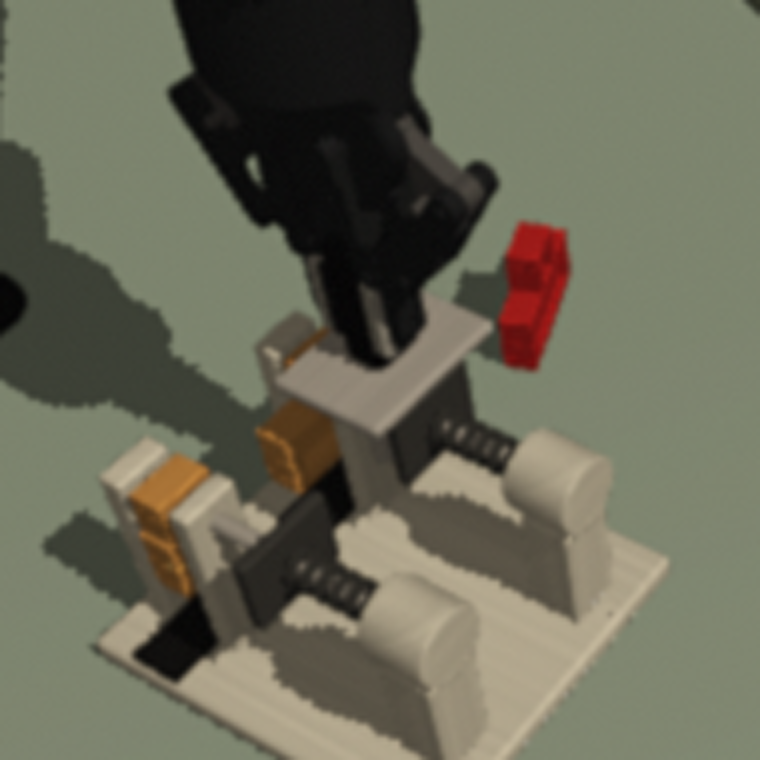

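View pics/t7c.png

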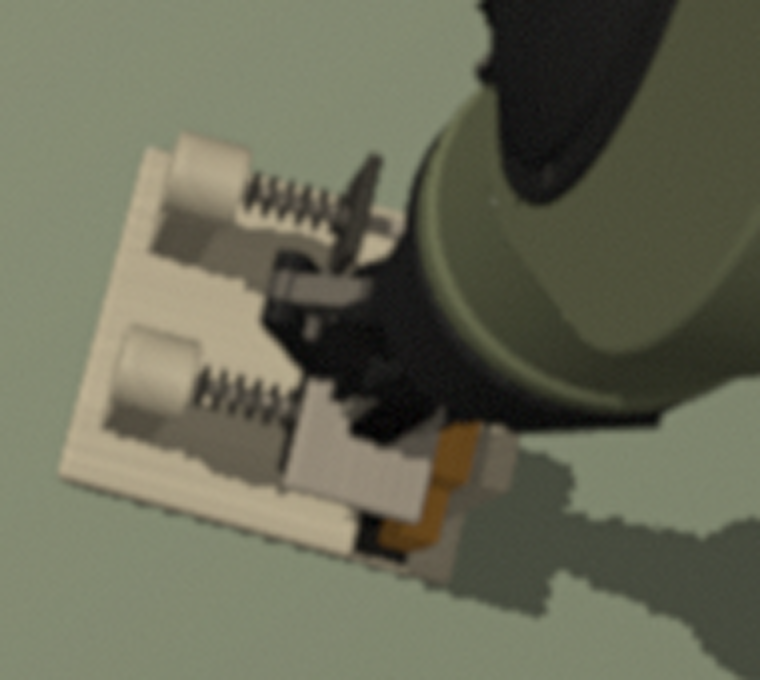

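Call:
arm_command(deltas=[[-1,0,0.04,-0.015,0,0,0],[-1,0,0.08,-0.015,0,0,0],[-1,0,0.12,-0.015,0,0,0],[-1,0,0.16,-0.015,0,0,0],[-1,0,0.2,-0.015,0,0,0],[-1,0,0.2,-0.015,0,0,0]])

```text
clock: 8.9
position: [0.5434, -0.0984, 0.1426]
tool_rot: [-3.142, 0.0, 2.846]
force: [0.7, -3.3, 0.7]
grip_width: 0.0171
```

```bash
python3 - <<'E'
from h import *
s=telemetry.observe();print(s['clock'],s['position'],np.degrees(s['tool_rot']),s['force'],s['moment'])
for n in('scene',): cv2.imwrite(f'pics/{n}8.png',cams.grab_frame(n))
crop('pics/scene8.png','pics/s8c.png',80,90,190,190,4)
E
```

```text
8.9 [ 0.54344215 -0.0984051   0.14257127] [-1.79999357e+02  1.21228543e-02  1.63044854e+02] [ 0.73600641 -3.32420343  0.68648951] [-0.92562667  0.05197244 -0.02259924]
```

View pics/s8c.png

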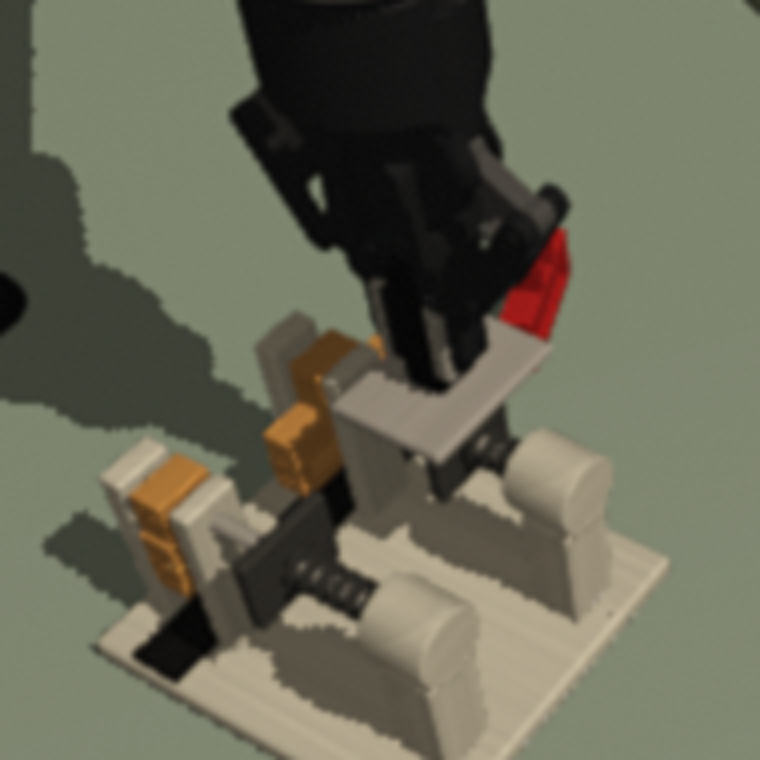

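Call:
arm_command(deltas=[[-1,0,0.03,0,0,0,0],[-1,0,0.06,0,0,0,0],[-1,0,0.09,0,0,0,0],[-1,0,0.12,0,0,0,0],[-1,0,0.12,0,0,0,0],[-1,0,0.12,0,0,0,0]])

```text
clock: 9.7
position: [0.5485, -0.0817, 0.1426]
tool_rot: [-3.141, 0.0, 2.845]
force: [0.1, -4.6, 1.7]
grip_width: 0.0173
```

```bash
python3 - <<'E'
from h import *
s=telemetry.observe();print(s['clock'],s['position'],np.degrees(s['tool_rot']),s['force'],s['moment'])
for n in('scene',): cv2.imwrite(f'pics/{n}9.png',cams.grab_frame(n))
crop('pics/scene9.png','pics/s9c.png',80,90,190,190,4)
E
```

```text
9.7 [ 0.54848021 -0.08171199  0.14255448] [-1.79990211e+02  2.67084357e-03  1.63005388e+02] [ 0.08997793 -4.62212273  1.68073203] [-1.28823393  0.00861088 -0.00765326]
```

View pics/s9c.png

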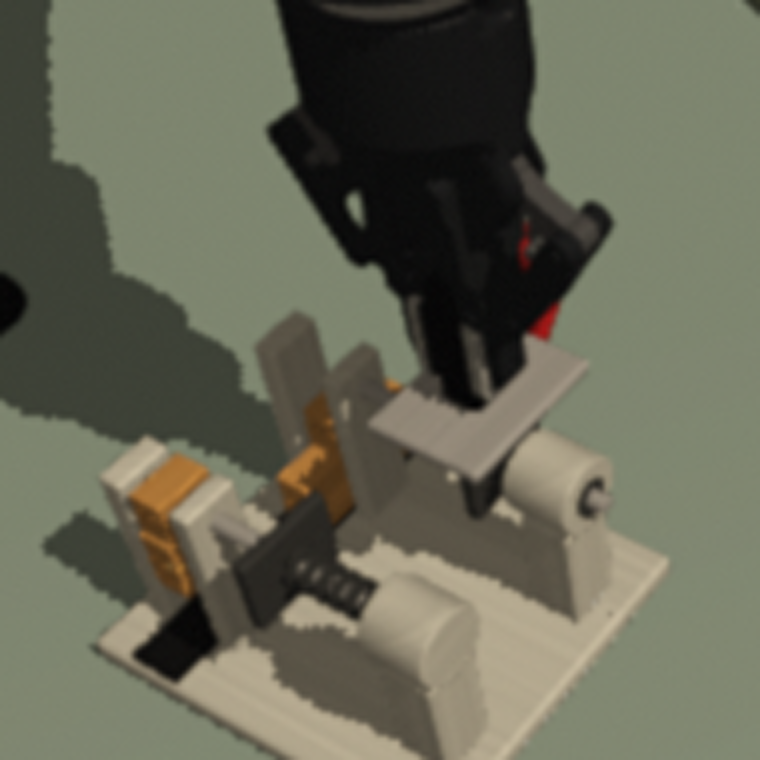

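The wide link has dropped to the pad. I'll ease the bar back and lift out.

Call:
arm_command(deltas=[[-1,0,-0.05,0,0,0,0],[-1,0,-0.1,0,0,0,0],[-1,0,-0.15,0,0,0,0],[-1,0,-0.2,0,0,0,0],[-1,0,-0.25,0,0,0,0],[-1,0,-0.3,0,0,0,0],[-1,0,-0.3,0,0,0,0],[-1,0,-0.3,0,0,0,0]])

```text
clock: 10.75
position: [0.5354, -0.1242, 0.1425]
tool_rot: [3.141, -0.0, 2.845]
force: [0.3, 0.3, -0.7]
grip_width: 0.0173
```

Call:
arm_command(deltas=[[-1,0,0,-0.1,0,0,0],[-1,0,0,-0.25,0,0,0],[-1,0,0,-0.45,0,0,0],[-1,0,0,-0.6,0,0,0],[-1,0,0,-0.6,0,0,0]])

```text
clock: 11.38
position: [0.5362, -0.1245, 0.2349]
tool_rot: [3.141, 0.003, 2.845]
force: [1.4, -0.3, -1.6]
grip_width: 0.0174
```

```bash
python3 - <<'E'
from h import *
s=telemetry.observe();print(s['clock'],s['position'],np.degrees(s['tool_rot']),s['force'],s['moment'],s['grip_width'])
for n in('scene',): cv2.imwrite(f'pics/{n}10.png',cams.grab_frame(n))
crop('pics/scene10.png','pics/s10c.png',80,60,190,190,4)
E
```

```text
11.375 [ 0.53620194 -0.12451973  0.2348714 ] [179.95815683   0.19829977 163.03061776] [ 1.42405239 -0.33193942 -1.55869619] [-0.01770396 -0.05084109 -0.00500404] 0.01744394545007794
```

View pics/s10c.png

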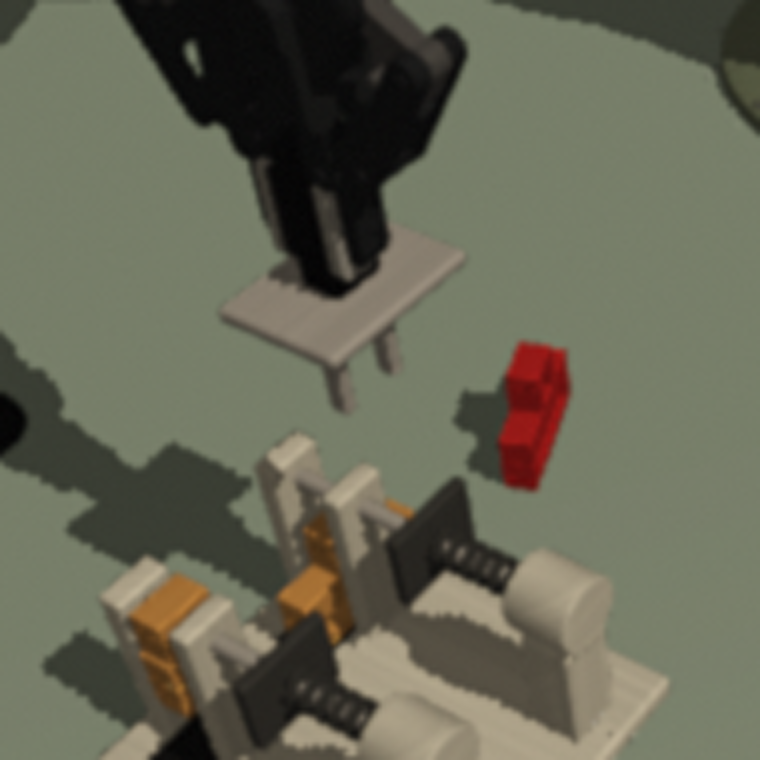

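Call:
arm_command(deltas=[[-1,0.03,0.2,0,0,0,0],[-1,0.07,0.45,0,0,0,0],[-1,0.12,0.7,0,0,0,0],[-1,0.15,0.9,0,0,0,0]])

```text
clock: 11.92
position: [0.5529, 0.0128, 0.2318]
tool_rot: [-3.141, -0.001, 2.846]
force: [-0.1, -0.1, -0.5]
grip_width: 0.0173
```

Call:
arm_command(deltas=[[-1,0.04,0.25,0,0,0,-0.1],[-1,0.08,0.5,0,0,0,-0.25],[-1,0.12,0.7,0,0,0,-0.4],[-1,0.15,0.9,0,0,0,-0.5],[-1,0.15,0.9,0,0,0,-0.592],[-1,0.15,0.9,0,0,0,-0.592]])

```text
clock: 12.68
position: [0.5713, 0.1473, 0.2322]
tool_rot: [-3.142, -0.001, -2.972]
force: [0.5, -0.4, -1.6]
grip_width: 0.0169
```

```bash
python3 - <<'E'
from h import *
s=telemetry.observe();print(s['clock'],s['position'],np.degrees(s['tool_rot']))
delta([.5805,.216,.22],189.6)
E
```

```text
12.675 [0.57125729 0.14730032 0.23222741] [-1.79996151e+02 -3.09074218e-02 -1.70287664e+02]
[-0.138  0.441  0.081] [-0.    -0.001  0.002] mm [-20.7  66.2  12.2] deg [-0.   -0.03  0.11]
```

Call:
arm_command(deltas=[[-1,-0.05,0.2,0,0,0,0],[-1,-0.1,0.35,0.04,0,0,0],[-1,-0.138,0.44,0.08,0,0,0],[-1,-0.138,0.44,0.08,0,0,0],[-1,-0.138,0.44,0.08,0,0,0]])

```text
clock: 13.3
position: [0.5807, 0.2143, 0.2205]
tool_rot: [-3.141, -0.0, -2.974]
force: [-0.3, -0.3, -1.4]
grip_width: 0.0175
```

```bash
python3 - <<'E'
from h import *
s=telemetry.observe();print(s['clock'],s['position'],np.degrees(s['tool_rot']))
delta([.5805,.216,.0905],189.65)
cv2.imwrite('pics/s11.png',cams.grab_frame('scene'))
crop('pics/s11.png','pics/s11c.png',310,80,190,250,3)
E
```

```text
13.3 [0.58067767 0.21426513 0.22045199] [-1.79960088e+02 -1.52546177e-02 -1.70409352e+02]
[-0.001  0.012  0.866] [-0.001 -0.    -0.001] mm [-1.0e-01  1.8e+00  1.3e+02] deg [-0.04 -0.02 -0.06]
```

View pics/s11c.png

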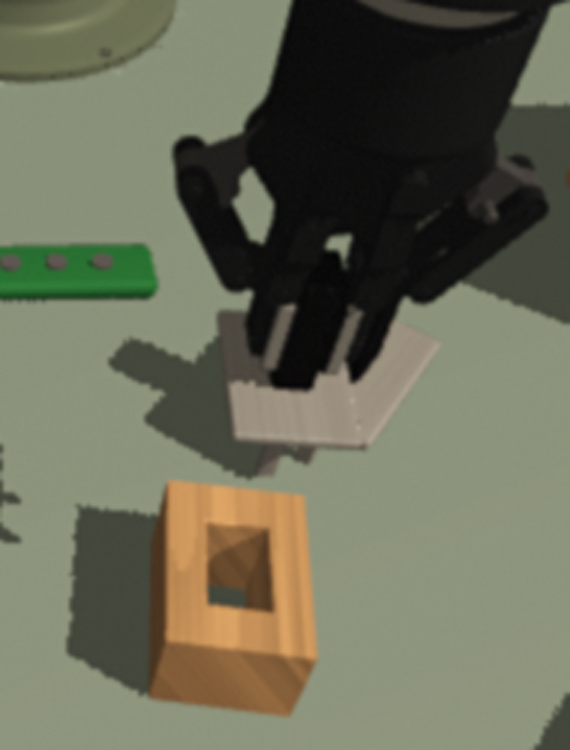

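Call:
arm_command(deltas=[[-1,0,0.012,0.15,0,0,0],[-1,0,0.012,0.35,0,0,0],[-1,0,0.012,0.55,0,0,0],[-1,0,0.012,0.7,0,0,0],[-1,0,0.012,0.8,0,0,0],[-1,0,0.012,0.8,0,0,0]])

```text
clock: 14.1
position: [0.5801, 0.2165, 0.1001]
tool_rot: [-3.141, -0.001, -2.974]
force: [-1.0, -0.5, -1.3]
grip_width: 0.0174
```

```bash
python3 - <<'E'
from h import *
s=telemetry.observe();print(s['clock'],s['position'],s['force'],s['moment'])
delta([.5805,.216,.0905],189.65)
for n in('scene','top'):cv2.imwrite(f'pics/{n}12.png',cams.grab_frame(n))
crop('pics/scene12.png','pics/s12c.png',330,140,120,180,4)
E
```

```text
14.1 [0.58005593 0.21652839 0.10008303] [-1.03262622 -0.52836935 -1.32450696] [ 0.0178922  -0.01990003  0.01251206]
[-0.002 -0.004  0.064] [-0.001 -0.001 -0.001] mm [-0.4 -0.6  9.6] deg [-0.02 -0.06 -0.03]
```

View pics/s12c.png

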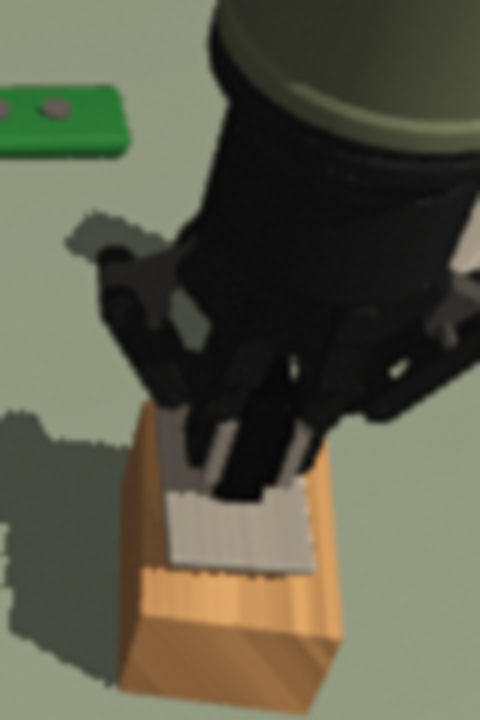

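Call:
arm_command(deltas=[[-1,0,0,0.025,0,0,0],[-1,0,0,0.045,0,0,0],[-1,0,0,0.055,0,0,0],[-1,0,0,0.055,0,0,0]])

```text
clock: 14.7
position: [0.5802, 0.2171, 0.0922]
tool_rot: [-3.142, -0.0, -2.973]
force: [0.3, -0.4, -0.8]
grip_width: 0.0169
```

Call:
arm_command(deltas=[[-1,0,0,0.006,0,0,0],[-1,0,0,0.012,0,0,0],[-1,0,0,0.012,0,0,0]])

```text
clock: 15.08
position: [0.5803, 0.2171, 0.0911]
tool_rot: [3.142, 0.0, -2.973]
force: [-3.9, -2.0, 9.7]
grip_width: 0.0173
```

Call:
arm_command(deltas=[[-0.3,0,0,0,0,0,0],[-0.3,0,0,0,0,0,0],[0.2,0,0,0,0,0,0],[0.6,0,0,0,0,0,0],[1,0,0,0,0,0,0],[1,0,0,0,0,0,0],[1,0,0,0,0,0,0]])

```text
clock: 15.95
position: [0.5802, 0.2171, 0.0905]
tool_rot: [-3.142, -0.0, -2.973]
force: [1.1, 0.8, -0.5]
grip_width: 0.0852
```

```bash
python3 - <<'E'
from h import *
s=telemetry.observe();print(s['clock'],s['position'],s['force'],s['grip_width'])
cv2.imwrite(f'pics/s13.png',cams.grab_frame('scene'))
crop('pics/s13.png','pics/s13c.png',330,140,120,180,4)
E
```

```text
15.95 [0.58023844 0.21708395 0.09050461] [ 1.0727555   0.79716698 -0.46654617] 0.08519181685647252
```

View pics/s13c.png

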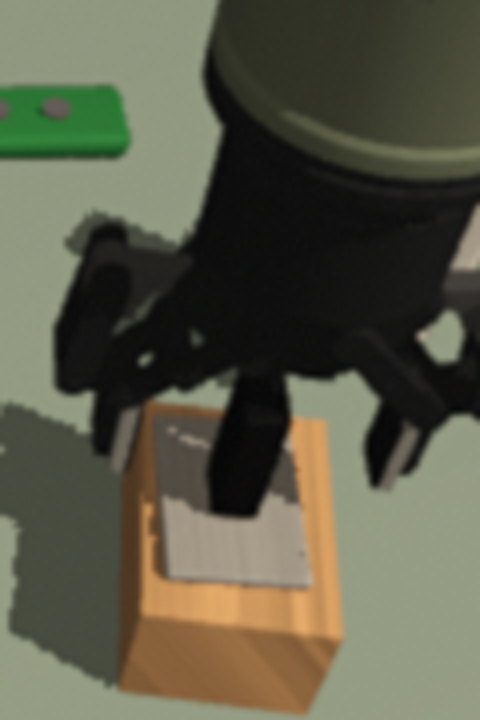

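Call:
arm_command(deltas=[[1,0,0,-0.15,0,0,0],[1,0,0,-0.4,0,0,0],[1,0,0,-0.7,0,0,0],[1,0,0,-1,0,0,0],[1,0,0,-1,0,0,0]])

```text
clock: 16.62
position: [0.5816, 0.2176, 0.2439]
tool_rot: [3.14, 0.005, -2.973]
force: [-0.5, 0.2, -0.6]
grip_width: 0.0851
```

Call:
arm_command(deltas=[[1,0.3,0.3,0,0,0,0],[1,0.6,0.6,0,0,0,0],[1,0.8,0.8,0,0,0,0],[1,0.8,0.8,0,0,0,0],[1,0.8,0.8,0,0,0,0]])

```text
clock: 17.25
position: [0.4421, 0.3148, 0.2401]
tool_rot: [-3.141, -0.0, -2.973]
force: [-0.2, -0.8, 0.1]
grip_width: 0.0855
```

```bash
python3 - <<'E'
from h import *
s=telemetry.observe();print(s['clock'],s['position'],s['force'],s['grip_width'])
for n in('scene','top'):cv2.imwrite(f'pics/{n}14.png',cams.grab_frame(n))
crop('pics/scene14.png','pics/s14c.png',90,130,350,200,2)
crop('pics/top14.png','pics/t14c.png',120,90,350,230,2)
E
```

```text
17.25 [0.44212432 0.31479828 0.24006219] [-0.21750617 -0.7747253   0.13182414] 0.08547022582977895
```

View pics/s14c.png

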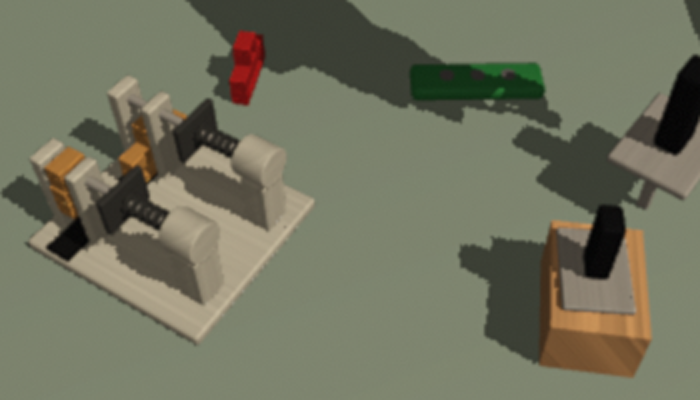

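View pics/t14c.png

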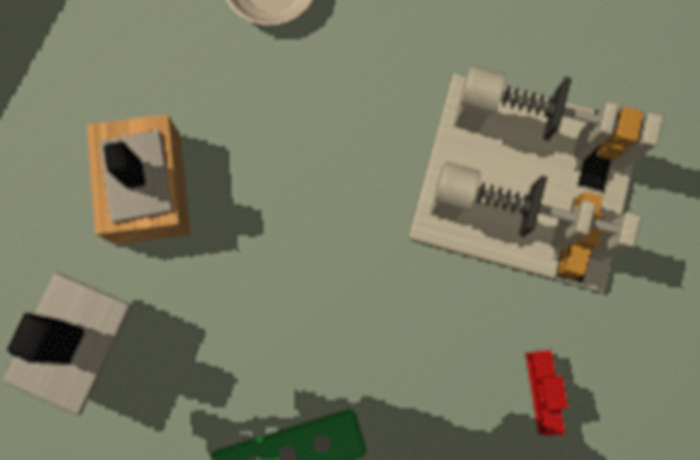

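```bash
python3 -c "
from workcell import job
print(job.job_done())"
```

```text
the job is handed in; nothing more can be done
None
```

The wide link is down on its rubber pad, the narrow link still hangs on its bar, and the tool is back upright in its pine block. I handed the job in at about 17.4 s on the clock.

- **Push:** I set the fork astride the near-row bar, which held the wide link. I pushed its collar plate about 35 mm, and the reaction at the end was about 4.6 N. The link dropped clear, and I eased the bar back to rest before lifting the fork out.
- **Return:** The tool went back in at the yaw I found it. It seated with a light press of about 10 N, and I then opened the fingers and withdrew.
- **Last checks:** In both final pictures the wide link stands on the pad, both spring bars are at rest, and the tool's flange lies flat on the block. The red link and the larger fork were not touched. The gripper stands empty, well above everything.
- **Disagreements:** The two cameras differed by about 1–2 mm on the tool and stand. Over the stand, a top-view check of the flange was off, because the arm hid part of it and I misread its corners. I relied on the scene camera there, and its edge lengths came within about 5 mm of the real sizes. The pictures just before and after the push confirmed the fork was in place.

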